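# Load the stone caddy at the jeweller's bench

### The arm

A 7-joint arm with a two-finger parallel gripper is mounted at the origin on the work surface. World frame = base frame: x ahead of the robot, y to its left, z up, the work surface at z = 0. Lengths are in mm, angles in rad, forces in N, time in s.
With the tool pointing down it reaches from about 425 to 975 mm from the base axis. Payload 16.7 kg.
Tool frame: the origin (TCP) lies midway between the tips of the shut fingers; the grasp point (between the pads) lies 19 mm behind it; z points along the fingers, y is the line along which they close (so a half turn about z gives the same grasp; the last joint's range is limited). The gripper opens to 85 mm and grips with 20 to 120 N. Pads are 22 mm wide; open, the fingers measure 114 mm over their backs; the gripper's body (76 mm by 85 mm) begins 54 mm behind the grasp point. The pads swing forward as they close: fully open they stand 13 mm farther back than shut.
Start: joints at [-1.365, 0.426, 0.074, 1.606, -0.034, 1.111, -0.067], TCP at [234.5, 632.919, 231.302] pointing down, gripper open.
Joint ranges: [-2.85, 2.85], [-0.5, 2.14], [-1.23, 1.37], [0.21, 2.46], [-1.02, 4.16], [0.16, 2.05], [-2.73, 2.73]. Speed limits (rad/s): [1.89, 1.89, 2.39, 2.39, 3.01, 3.01, 3.01].

### API

Orientations are given as a rotation vector (axis times angle).
In Python, from workcell import monitor, vision, ticket gives the robot as it stands. The module is installed in compiled form; this text tells all that it offers.
- The arm moves only by the tool send_rows, never from a script. Its argument "plan" is text: rows parted by semicolons, each of 6 numbers parted by spaces: the shift along the world's x, y, z in m, then the turn, a rotation vector about the world's x, y, z in degrees. A call has 1 to 10 rows; each row shifts and turns the commanded pose from where the row before left it; what a row does not reach is not made up. A row lasts 1/8 s, in which the tool goes at most 62.5 mm and 10.7 degrees, less where a joint would pass 70% of its speed; a pose out of reach is approached as far as the arm can. A call with a gripper value outside its range is refused whole. "hand" is the finger opening in m, from 0 to 0.0854, set as the call begins (left out, the last holds). The fingers move at their own pace and stop on an object; "newtons" is the grip in N (left out, the last holds). Time passes only in rows, so rows that do not move let the fingers close. It gives the time, the measured TCP pose, the force, the opening and the grip force at its end, in the units of the state.
- monitor.observe(): the state, without advancing time (a new reading comes with each control period).
- vision.camera(name): name is "scene" or "top"; returns a dict with "color" (480x640x3 uint8, red, green, blue), "fx", "fy", "cx", "cy" (pixels), "pose" (4x4, takes a point from camera to world coordinates). Camera axes: x right, y down, z forward; pixel columns grow to the right and rows downward; lengths in mm; the calibration is good to about 2 mm. A picture is of the moment at which its call begins. There is no depth.
- ticket.hand_in(): hands the job in; it is judged then, once.
The state is a dict: "t": time; "q": joint angles; "joint_velocities": joint speeds; "tau": joint torques, N m; "ee_pos": TCP position; "tcp_rot": TCP orientation; "ft_force": force on the tool from outside, world axes, zero at the start; "wrist_torque": the same for the moment, N m; "width": finger opening in mm; "finger_force": force on a finger pad.
Only numpy, scipy, OpenCV 4.12 (cv2) and the standard library are available. Lean on these libraries where they do the work, as an engineer would, in place of code of your own. Each camera call takes 0.05 s, during which the arm holds its last target. There are 200 camera calls.

### The job

Gather the four pots of coloured stones from the bench mat into the caddy, standing each pot upright in the tray of its own colour (red, green, blue, yellow). Leave the two look-alike pots of grey steel shot and brown copper shot standing where they are.

Things in the scene. Friction and masses are not known exactly. Their poses are not given: they have to be found in the camera images.
- pot_red: Loose round screw-top pot standing upright, 42 mm in diameter, 50 mm high, about 80 g, aluminium collar round the top; origin at the centre of its underside, z up its axis. Stands on the 3 mm thick grey bench mat, 75 mm or more (centre to centre) from the next pot; low tools between them rise at most 12 mm above the bench. Filled with faceted red stones (garnets): its side and the window in its top are red.
- pot_green: Loose round screw-top pot standing upright, 42 mm in diameter, 50 mm high, about 80 g, aluminium collar round the top; origin at the centre of its underside, z up its axis. Stands on the 3 mm thick grey bench mat, 75 mm or more (centre to centre) from the next pot; low tools between them rise at most 12 mm above the bench. Filled with faceted green stones (peridots): its side and the window in its top are green.
- pot_blue: Loose round screw-top pot standing upright, 42 mm in diameter, 50 mm high, about 80 g, aluminium collar round the top; origin at the centre of its underside, z up its axis. Stands on the 3 mm thick grey bench mat, 75 mm or more (centre to centre) from the next pot; low tools between them rise at most 12 mm above the bench. Filled with faceted blue stones (sapphires): its side and the window in its top are blue.
- pot_yellow: Loose round screw-top pot standing upright, 42 mm in diameter, 50 mm high, about 80 g, aluminium collar round the top; origin at the centre of its underside, z up its axis. Stands on the 3 mm thick grey bench mat, 75 mm or more (centre to centre) from the next pot; low tools between them rise at most 12 mm above the bench. Filled with faceted yellow stones (citrines): its side and the window in its top are yellow.
- pot_steel: Loose round screw-top pot standing upright, 42 mm in diameter, 50 mm high, about 80 g, aluminium collar round the top; origin at the centre of its underside, z up its axis. Stands on the 3 mm thick grey bench mat, 75 mm or more (centre to centre) from the next pot; low tools between them rise at most 12 mm above the bench. A look-alike filled with dark grey steel shot: side and window are dark grey. It is to stay where it is.
- pot_copper: Loose round screw-top pot standing upright, 42 mm in diameter, 50 mm high, about 80 g, aluminium collar round the top; origin at the centre of its underside, z up its axis. Stands on the 3 mm thick grey bench mat, 75 mm or more (centre to centre) from the next pot; low tools between them rise at most 12 mm above the bench. A look-alike filled with dark brown copper shot: side and window are brown. It is to stay where it is.
- tray_red: Shallow square red tray, fixed in the wooden caddy, one of four in a 2 by 2 block at 86 mm pitch (the order of the colours varies). 80 x 80 mm outside, 72 x 72 mm inside, walls 4 mm thick, 12 mm high in all, its inner floor 4 mm above its origin; origin at the centre of its underside (6 mm above the bench), x and y along its sides, z up. The caddy's own wooden rim is no higher than 16 mm above the bench.
- tray_green: Shallow square green tray, fixed in the wooden caddy, one of four in a 2 by 2 block at 86 mm pitch (the order of the colours varies). 80 x 80 mm outside, 72 x 72 mm inside, walls 4 mm thick, 12 mm high in all, its inner floor 4 mm above its origin; origin at the centre of its underside (6 mm above the bench), x and y along its sides, z up. The caddy's own wooden rim is no higher than 16 mm above the bench.
- tray_blue: Shallow square blue tray, fixed in the wooden caddy, one of four in a 2 by 2 block at 86 mm pitch (the order of the colours varies). 80 x 80 mm outside, 72 x 72 mm inside, walls 4 mm thick, 12 mm high in all, its inner floor 4 mm above its origin; origin at the centre of its underside (6 mm above the bench), x and y along its sides, z up. The caddy's own wooden rim is no higher than 16 mm above the bench.
- tray_yellow: Shallow square yellow tray, fixed in the wooden caddy, one of four in a 2 by 2 block at 86 mm pitch (the order of the colours varies). 80 x 80 mm outside, 72 x 72 mm inside, walls 4 mm thick, 12 mm high in all, its inner floor 4 mm above its origin; origin at the centre of its underside (6 mm above the bench), x and y along its sides, z up. The caddy's own wooden rim is no higher than 16 mm above the bench.
Mind the look-alikes: they are no part of the job. There is more than one size of the pot_yellow; the job needs the middle-sized.

How it is judged (in metres and radians):
At the end, for the whole second after the job is handed in: Each of the four stone pots stands upright (within 0.1 rad) and at rest on the floor of the tray of its own colour (centre within 16.5 mm of the tray's centre along each side, which is anywhere inside its walls); the steel and copper pots stand upright within 20 mm of where they started (x of pot_red in the frame of tray_red between -0.0165 and 0.0165 m and y of pot_red in the frame of tray_red between -0.0165 and 0.0165 m and z of pot_red in the frame of tray_red below 0.008 m and angle between each of pot_red, pot_green, pot_blue, pot_yellow, pot_steel, pot_copper's own z axis and vertical below 0.1 rad and linear speed of each of pot_red, pot_green, pot_blue, pot_yellow, pot_steel, pot_copper below 0.02 m/s and x of pot_green in the frame of tray_green between -0.0165 and 0.0165 m and y of pot_green in the frame of tray_green between -0.0165 and 0.0165 m and z of pot_green in the frame of tray_green below 0.008 m and x of pot_blue in the frame of tray_blue between -0.0165 and 0.0165 m and y of pot_blue in the frame of tray_blue between -0.0165 and 0.0165 m and z of pot_blue in the frame of tray_blue below 0.008 m and x of pot_yellow in the frame of tray_yellow between -0.0165 and 0.0165 m and y of pot_yellow in the frame of tray_yellow between -0.0165 and 0.0165 m and z of pot_yellow in the frame of tray_yellow below 0.008 m and distance of each of pot_steel, pot_copper from where it was at the start of the episode below 0.02 m); the robot touches nothing.
It fails at once if the pot of steel shot is picked up, knocked over or shoved more than 25 mm (distance of pot_steel from where it was at the start of the episode above 0.025 m or angle between pot_steel's own z axis and vertical above 0.4 rad).
It fails at once if the pot of copper shot is picked up, knocked over or shoved more than 25 mm (distance of pot_copper from where it was at the start of the episode above 0.025 m or angle between pot_copper's own z axis and vertical above 0.4 rad).
It also fails if it takes over 86 s, if anything falls off the work surface, if the arm or the gripper's body presses on something with over 40 N, if the wrist force passes 120 N, or if a joint passes its speed limit or range.

## Working session

There is one attempt and no reset: what is moved stays moved. The work goes in short steps, Python scripts to look and compute and a tool call to move; the robot and the scene stay as the last step left them, time stands still between calls to the robot, and variables do not carry over. Pictures are saved under pics/ and viewed, at most 14 in all, crops included, and the job is handed in when it is done.

Besides the shell and the picture viewer there is one more tool, called as name(argument=value, ...), one argument or row to a line, values as JSON. send_rows: Moves the arm, as the interface text tells. Its arguments: {"type":"object","properties":{"plan":{"type":"string"},"hand":{"type":"number"},"newtons":{"type":"number"}},"required":["plan"]}

```bash
mkdir -p pics
python3 - <<'E'
from workcell import monitor, vision
import cv2,numpy as np
for n in("top","scene"):
    c=vision.camera(n); cv2.imwrite(f"pics/{n}0.png",c["color"][:,:,::-1]); print(n,c["fx"],c["fy"],c["cx"],c["cy"],np.round(c["pose"],3).tolist())
print(monitor.observe())
E
```

```text
top 501.50957738401615 501.50957738401615 314.05531295311994 236.1477484626911 [[-0.006, -0.996, 0.092, 394.326], [-1.0, 0.004, -0.024, 15.888], [0.024, -0.092, -0.995, 1004.471], [0.0, 0.0, 0.0, 1.0]]
scene 497.87437999318286 497.87437999318286 313.777115412486 228.4002840063775 [[-0.812, 0.473, -0.342, 748.738], [0.583, 0.654, -0.481, 404.309], [-0.003, -0.59, -0.807, 695.458], [0.0, 0.0, 0.0, 1.0]]
{'t': 0.1, 'q': array([-1.36549584,  0.42662209,  0.07380276,  1.60655039, -0.03408607,
        1.11080498, -0.06709153]), 'joint_velocities': array([ 1.60512127e-03, -1.03134123e-03, -1.75747791e-03, -6.61663318e-04,
       -2.13456669e-04, -2.67684476e-05,  6.79397787e-04]), 'tau': array([ 7.53037515e-03, -9.51540971e+01,  3.77068833e+00, -4.64410508e+01,
        1.94760575e-02,  6.39546066e-03,  6.03960802e-05]), 'ee_pos': array([234.36634044, 632.60843399, 230.70746228]), 'tcp_rot': array([-5.54333084e-01, -3.09216500e+00,  1.75865256e-03]), 'ft_force': array([ 0.44022038, -0.06900966,  0.00860446]), 'wrist_torque': array([0.05301834, 0.00106819, 0.00986438]), 'finger_force': 0.0, 'width': 85.20776526527928}
```

View pics/top0.png

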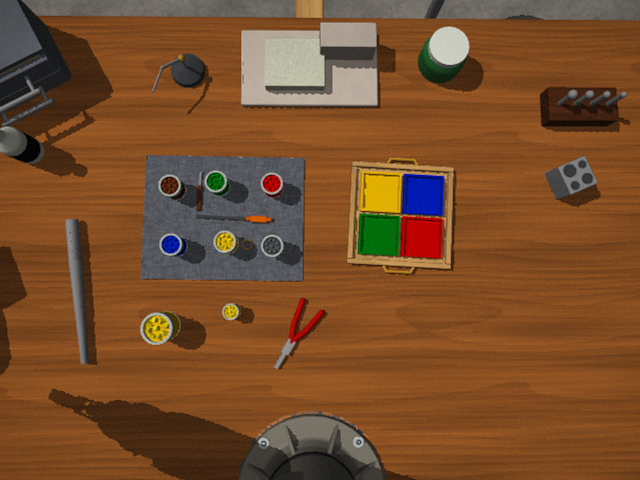

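View pics/scene0.png

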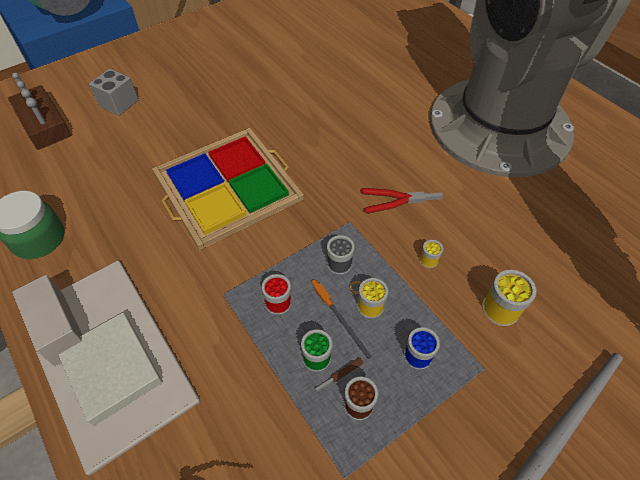

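The top view shows the mat pots at about: copper (171,186), green (216,183), red (272,184), blue (172,245), middle-sized yellow (226,242), steel (272,246). The trays are yellow (380,193), blue (424,195), green (379,236), red (423,238). The large and small yellow pots off the mat at (158,328) and (231,312) are decoys. The scene view agrees.

```bash
cat > h.py <<'E'
import numpy as np,cv2
def ray(c,u,v,z):
    P=np.array(c["pose"]);d=P[:3,:3]@[(u-c["cx"])/c["fx"],(v-c["cy"])/c["fy"],1]
    return (P[:3,3]+d*(z-P[2,3])/d[2])[:2]
hue={"red":[(0,8),(172,180)],"green":[(45,80)],"blue":[(108,130)],"yellow":[(22,34)]}
def blobs(im,col,amin):
    h=cv2.cvtColor(im,cv2.COLOR_RGB2HSV);m=np.zeros(h.shape[:2],np.uint8)
    for a,b in hue[col]: m|=cv2.inRange(h,(a,130,60),(b,255,255))
    m=cv2.morphologyEx(m,cv2.MORPH_CLOSE,np.ones((5,5)))
    n,_,s,ct=cv2.connectedComponentsWithStats(m)
    return [(s[i,:5].tolist(),ct[i].round(1).tolist()) for i in range(1,n) if s[i,4]>=amin]
E
python3 - <<'E'
from workcell import vision
from h import *
t=vision.camera("top")
for col in hue:
    for s,ct in blobs(t["color"],col,120):
        tray=s[4]>1000; z=10 if tray else 53
        u,v=s[0]+s[2]/2-.5,s[1]+s[3]/2-.5
        print(col,s,ct,"box",u,v,ray(t,u,v,z).round(),"cen",ray(t,*ct,z).round())
for n,u,v in(("copper",171,185),("steel",272,245)): print(n,ray(t,u,v,53).round())
cv2.imwrite("pics/z0.png",cv2.resize(t["color"][155:285,140:300,::-1],None,fx=4.5,fy=4.5,interpolation=cv2.INTER_CUBIC))
E
```

```text
red [549, 96, 21, 23, 195] [557.9, 110.0] box 559.0 107.0 [ 737. -493.] cen [ 731. -490.]
red [263, 175, 19, 22, 314] [271.9, 185.4] box 272.0 185.5 [580.  73.] cen [581.  73.]
red [162, 177, 15, 17, 176] [169.2, 185.1] box 169.0 185.0 [582. 269.] cen [581. 269.]
red [400, 216, 43, 43, 1704] [421.3, 236.9] box 421.0 237.0 [ 484. -222.] cen [ 484. -223.]
red [289, 298, 36, 45, 549] [302.3, 322.4] box 306.5 320.0 [324.   8.] cen [320.  16.]
green [418, 38, 28, 34, 266] [428.0, 59.1] box 431.5 54.5 [ 843. -242.] cen [ 834. -235.]
green [207, 173, 17, 17, 224] [215.4, 181.0] box 215.0 181.0 [589. 182.] cen [589. 181.]
green [358, 214, 42, 42, 1626] [378.5, 234.4] box 378.5 234.5 [ 489. -137.] cen [ 489. -137.]
blue [402, 174, 42, 42, 1629] [422.7, 194.4] box 422.5 194.5 [ 570. -228.] cen [ 570. -228.]
blue [162, 236, 23, 20, 273] [171.2, 245.1] box 173.0 245.5 [466. 259.] cen [466. 263.]
yellow [359, 171, 43, 45, 1719] [380.4, 192.8] box 380.0 193.0 [ 573. -142.] cen [ 574. -143.]
yellow [216, 233, 22, 21, 313] [226.1, 242.5] box 226.5 243.0 [470. 159.] cen [471. 160.]
yellow [224, 305, 16, 14, 156] [230.9, 311.2] box 231.5 311.5 [341. 148.] cen [342. 149.]
yellow [144, 312, 35, 30, 703] [160.1, 326.5] box 161.0 326.5 [315. 279.] cen [315. 280.]
copper [582. 266.]
steel [466.  73.]
```

View pics/z0.png

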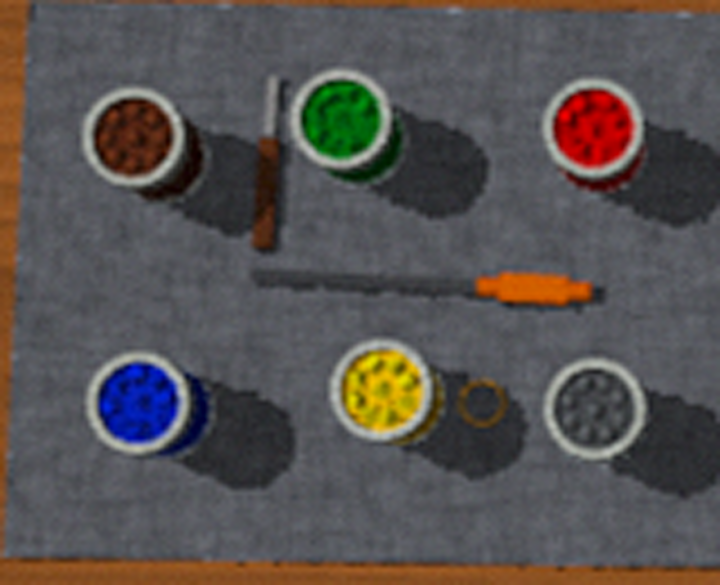

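The zoomed crop shows clear collar rings, which give these pot centres in world mm: red (584,74), green (589,181), blue (467,264), yellow (473,163). The spacings of 86 mm or more fit the description, and the tray pitch comes out at 85–86 mm, as stated. I will close the fingers along world x, where neighbours are about 117 mm apart.

send_rows(
  plan="0.0355 -0.045 0 0 0 -7; 0.0355 -0.045 0 0 0 -7; 0.0355 -0.045 0 0 0 -7; 0.0355 -0.045 0 0 0 -7; 0.0355 -0.045 0 0 0 -7; 0.0355 -0.045 0 0 0 -7; 0.0355 -0.045 0 0 0 -7; 0.0355 -0.045 0 0 0 -7; 0.0355 -0.045 0 0 0 -7; 0.0355 -0.045 0 0 0 -7",
  hand=0.065,
  newtons=30,
)

```text
t: 1.4
ee_pos: [590.3, 181.5, 231.3]
tcp_rot: [-2.232, -2.211, -0.0]
ft_force: [1.1, 0.3, 0.1]
width: 64.9
finger_force: 0.0
```

send_rows(
  plan="-0.001 0 -0.05 0 0 0; 0 0 -0.05 0 0 0; 0 0 -0.05 0 0 0; 0 0 -0.03 0 0 0; 0 0 -0.02 0 0 0; 0 0 -0.019 0 0 0; 0 0 0 0 0 0; 0 0 0 0 0 0",
)

```text
t: 2.4
ee_pos: [589.1, 183.1, 13.2]
tcp_rot: [2.228, 2.215, 0.002]
ft_force: [0.2, -0.9, 0.6]
width: 64.7
finger_force: 0.0
```

send_rows(
  plan="0 0 0 0 0 0; 0 0 0 0 0 0; 0 0 0 0 0 0; 0 0 0 0 0 0; 0 0 0 0 0 0; 0 0 0 0 0 0",
  hand=0.03,
)

```text
t: 3.15
ee_pos: [589.0, 183.2, 13.3]
tcp_rot: [2.228, 2.215, 0.002]
ft_force: [-0.8, -0.4, 6.9]
width: 41.5
finger_force: 29.6
```

send_rows(
  plan="0 0 0.03 0 0 0; 0 0 0.05 0 0 0; -0.0125 -0.04 0.04 0 0 0; -0.0125 -0.04 0 0 0 0; -0.0125 -0.04 0 0 0 0; -0.0125 -0.04 0 0 0 0; -0.0125 -0.04 0 0 0 0; -0.0125 -0.04 0 0 0 0; -0.0125 -0.04 0 0 0 0; -0.0125 -0.04 0 0 0 0",
)

```text
t: 4.4
ee_pos: [488.1, -138.3, 132.8]
tcp_rot: [2.227, 2.215, 0.001]
ft_force: [0.5, -0.2, -0.3]
width: 41.4
finger_force: 30.8
```

send_rows(
  plan="0 0.002 -0.05 0 0 0; 0 0 -0.04 0 0 0; 0 0 -0.012 0 0 0; 0 0 -0.005 0 0 0; 0 0 -0.004 0 0 0; 0 0 0 0 0 0; 0 0 0 0 0 0",
)

```text
t: 5.28
ee_pos: [488.9, -135.0, 21.9]
tcp_rot: [2.227, 2.215, 0.001]
ft_force: [-0.5, -0.3, -1.4]
width: 41.2
finger_force: 30.9
```

Run:
```python
from workcell import vision
import cv2
c=vision.camera("scene")["color"][:,:,::-1]
cv2.imwrite("pics/s1.png",cv2.resize(c[100:350,120:440],None,fx=2.4,fy=2.4))
```

```text
(no output)
```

View pics/s1.png

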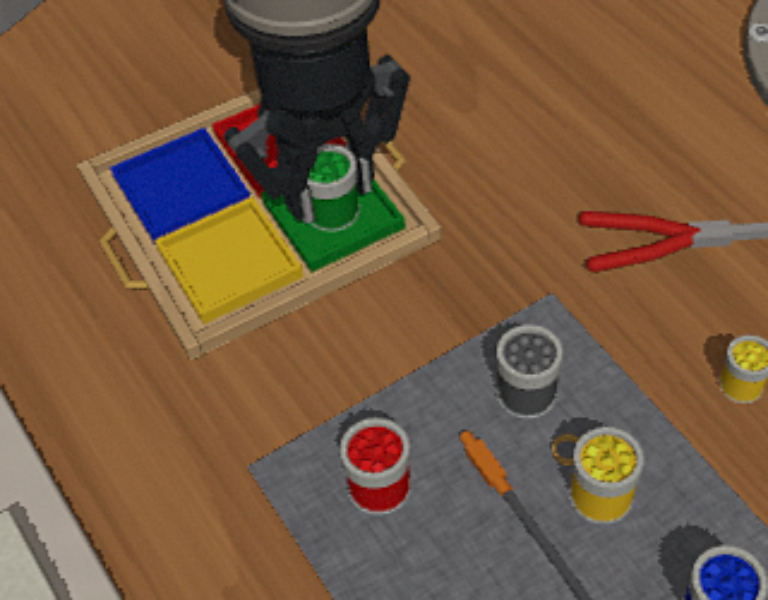

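The green pot, at (330,190) in this crop, is held upright over its own tray and inside the walls. I will release it and go to red.

send_rows(
  plan="0 0 -0.001 0 0 0; 0 0 0 0 0 0; 0 0 0 0 0 0; 0 0 0 0 0 0; 0 0 0.03 0 0 0; 0 0 0.05 0 0 0; 0 0 0.04 0 0 0; 0.032 0.055 0 0 0 0; 0.032 0.055 0 0 0 0; 0.031 0.055 0 0 0 0",
  hand=0.065,
)

```text
t: 6.58
ee_pos: [582.9, 29.3, 140.6]
tcp_rot: [2.228, 2.215, 0.001]
ft_force: [0.3, -0.6, 0.7]
width: 65.1
finger_force: 0.0
```

send_rows(
  plan="0 0.045 0 0 0 0; 0 0 -0.05 0 0 0; 0 0 -0.04 0 0 0; 0 0 -0.02 0 0 0; 0 0 -0.015 0 0 0; 0 0 0 0 0 0; 0 0 0 0 0 0",
)

```text
t: 7.45
ee_pos: [582.8, 72.4, 16.3]
tcp_rot: [2.228, 2.214, 0.002]
ft_force: [0.7, -0.1, 0.9]
width: 65.0
finger_force: 0.0
```

send_rows(
  plan="0.001 0.001 -0.003 0 0 0; 0 0 0 0 0 0; 0 0 0 0 0 0; 0 0 0 0 0 0; 0 0 0 0 0 0; 0 0 0 0 0 0",
  hand=0.03,
)

```text
t: 8.2
ee_pos: [583.7, 73.8, 12.9]
tcp_rot: [2.227, 2.215, 0.002]
ft_force: [0.2, 1.9, 6.7]
width: 41.6
finger_force: 30.1
```

send_rows(
  plan="0 0 0.03 0 0 0; 0 0 0.05 0 0 0; 0 0 0.04 0 0 0; -0.0165 -0.0495 0 0 0 0; -0.0165 -0.0495 0 0 0 0; -0.0165 -0.0495 0 0 0 0; -0.0165 -0.0495 0 0 0 0; -0.0165 -0.0495 0 0 0 0; -0.0165 -0.0495 0 0 0 0; 0 0 0 0 0 0",
)

```text
t: 9.45
ee_pos: [482.1, -227.5, 132.7]
tcp_rot: [2.234, 2.208, -0.001]
ft_force: [0.5, 0.1, -1.2]
width: 41.6
finger_force: 30.7
```

send_rows(
  plan="0.001 0.002 -0.05 0 0 0; 0 0 -0.04 0 0 0; 0 0 -0.012 0 0 0; 0 0 -0.005 0 0 0; 0 0 -0.005 0 0 0; 0 0 0 0 0 0; 0 0 0 0 0 0",
)

```text
t: 10.32
ee_pos: [485.5, -221.6, 21.0]
tcp_rot: [2.227, 2.215, 0.001]
ft_force: [-0.8, -0.2, -0.9]
width: 41.0
finger_force: 30.8
```

send_rows(
  plan="0 0 -0.001 0 0 0; 0 0 0 0 0 0; 0 0 0 0 0 0; 0 0 0 0 0 0; 0 0 0.03 0 0 0; 0 0 0.05 0 0 0; 0 0 0.04 0 0 0; -0.004 0.055 0 0 0 0; -0.004 0.055 0 0 0 0; -0.004 0.055 0 0 0 0",
  hand=0.065,
)

```text
t: 11.58
ee_pos: [472.8, -55.0, 139.5]
tcp_rot: [2.228, 2.215, 0.001]
ft_force: [1.0, 0.1, 0.9]
width: 65.0
finger_force: 0.0
```

send_rows(
  plan="0 0.055 0 0 0 0; 0 0.055 0 0 0 0; 0 0.055 0 0 0 0; 0 0.055 0 0 0 0; 0 0 0 0 0 0; 0 0 -0.04 0 0 0; 0 0 -0.03 0 0 0; 0 0 0 0 0 0; 0 0 0 0 0 0",
)

```text
t: 12.7
ee_pos: [473.6, 163.0, 70.3]
tcp_rot: [2.229, 2.214, 0.001]
ft_force: [0.0, 0.3, -0.1]
width: 64.9
finger_force: 0.0
```

Run:
```python
from workcell import vision
import cv2
c=vision.camera("scene")["color"][:,:,::-1]
cv2.imwrite("pics/s2.png",cv2.resize(c[120:440,130:450],None,fx=1.8,fy=1.8))
```

```text
(no output)
```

View pics/s2.png

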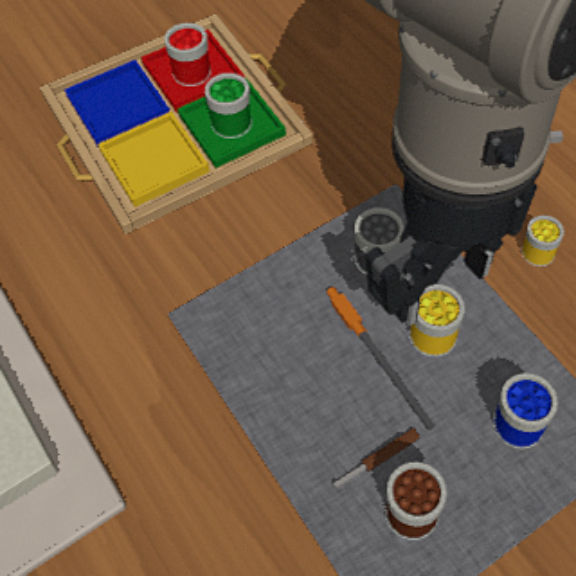

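Red (190,55) and green (228,105) stand upright in their own trays, and the gripper straddles the middle-sized yellow pot at (437,320). I will go on down.

send_rows(
  plan="0 0 -0.035 0 0 0; 0 0 -0.015 0 0 0; 0 0 -0.007 0 0 0; 0 0 0 0 0 0; 0 0 0 0 0 0",
)

```text
t: 13.38
ee_pos: [473.5, 163.5, 13.0]
tcp_rot: [2.228, 2.215, 0.001]
ft_force: [-0.5, 0.3, 0.0]
width: 65.1
finger_force: 0.0
```

send_rows(
  plan="0 0 0 0 0 0; 0 0 0 0 0 0; 0 0 0 0 0 0; 0 0 0 0 0 0; 0 0 0 0 0 0; 0 0 0 0 0 0",
  hand=0.03,
)

```text
t: 14.12
ee_pos: [473.3, 163.6, 12.9]
tcp_rot: [-2.228, -2.215, -0.001]
ft_force: [-1.4, -0.9, 9.8]
width: 41.1
finger_force: 29.2
```

send_rows(
  plan="0 0 0.03 0 0 0; 0 0 0.05 0 0 0; 0 0 0.04 0 0 0; 0.0167 -0.051 0 0 0 0; 0.0167 -0.051 0 0 0 0; 0.0167 -0.051 0 0 0 0; 0.0167 -0.051 0 0 0 0; 0.0167 -0.051 0 0 0 0; 0.0167 -0.051 0 0 0 0; 0 0 0 0 0 0",
)

```text
t: 15.38
ee_pos: [573.4, -147.4, 132.6]
tcp_rot: [2.233, 2.207, -0.002]
ft_force: [-0.9, -0.7, -0.8]
width: 41.1
finger_force: 30.8
```

send_rows(
  plan="0 0 -0.05 0 0 0; 0 0 -0.04 0 0 0; 0 0 -0.012 0 0 0; 0 0 -0.005 0 0 0; 0 0 -0.005 0 0 0; 0 0 0 0 0 0; 0 0 0 0 0 0",
)

```text
t: 16.25
ee_pos: [573.7, -142.6, 21.0]
tcp_rot: [2.227, 2.215, 0.001]
ft_force: [-0.7, 0.1, -0.9]
width: 41.7
finger_force: 30.8
```

send_rows(
  plan="0 0 -0.001 0 0 0; 0 0 0 0 0 0; 0 0 0 0 0 0; 0 0 0 0 0 0; 0 0 0.03 0 0 0; 0 0 0.05 0 0 0; 0 0 0.04 0 0 0; -0.0133 0.0508 0 0 0 0; -0.0133 0.0508 0 0 0 0; -0.0133 0.0508 0 0 0 0",
  hand=0.065,
)

```text
t: 17.5
ee_pos: [532.8, 11.3, 139.5]
tcp_rot: [2.228, 2.215, 0.001]
ft_force: [-0.2, 0.7, -0.2]
width: 64.9
finger_force: 0.0
```

send_rows(
  plan="-0.0133 0.0508 0 0 0 0; -0.0133 0.0508 0 0 0 0; -0.0133 0.0508 0 0 0 0; -0.0133 0.0508 0 0 0 0; -0.0133 0.0508 0 0 0 0; 0 0 0 0 0 0; 0 0 -0.04 0 0 0; 0 0 -0.03 0 0 0; 0 0 0 0 0 0; 0 0 0 0 0 0",
)

```text
t: 18.75
ee_pos: [467.6, 263.4, 70.3]
tcp_rot: [2.229, 2.214, 0.001]
ft_force: [0.5, -0.2, -0.1]
width: 65.2
finger_force: 0.0
```

send_rows(
  plan="0 0 -0.035 0 0 0; 0 0 -0.015 0 0 0; 0 0 -0.007 0 0 0; 0 0 0 0 0 0; 0 0 0 0 0 0",
)

```text
t: 19.38
ee_pos: [467.3, 264.1, 13.1]
tcp_rot: [2.228, 2.215, 0.002]
ft_force: [-1.0, 0.1, 0.3]
width: 65.1
finger_force: 0.0
```

send_rows(
  plan="0 0 0 0 0 0; 0 0 0 0 0 0; 0 0 0 0 0 0; 0 0 0 0 0 0; 0 0 0 0 0 0; 0 0 0 0 0 0",
  hand=0.03,
)

```text
t: 20.12
ee_pos: [467.1, 264.1, 12.9]
tcp_rot: [-2.228, -2.215, -0.001]
ft_force: [-1.6, -0.6, 8.0]
width: 41.5
finger_force: 29.3
```

send_rows(
  plan="0 0 0.03 0 0 0; 0 0 0.05 0 0 0; 0 0 0.04 0 0 0; 0.0103 -0.0492 0 0 0 0; 0.0103 -0.0492 0 0 0 0; 0.0103 -0.0492 0 0 0 0; 0.0103 -0.0492 0 0 0 0; 0.0103 -0.0492 0 0 0 0; 0.0103 -0.0492 0 0 0 0; 0.0103 -0.0492 0 0 0 0",
)

```text
t: 21.38
ee_pos: [539.1, -82.1, 132.6]
tcp_rot: [-2.228, -2.215, -0.001]
ft_force: [0.8, -0.4, -1.4]
width: 41.2
finger_force: 30.8
```

send_rows(
  plan="0.0103 -0.0492 0 0 0 0; 0.0103 -0.0492 0 0 0 0; 0.0103 -0.0492 0 0 0 0; 0 0 0 0 0 0; 0 0 -0.05 0 0 0; 0 0 -0.03 0 0 0; 0 0 0 0 0 0",
)

```text
t: 22.25
ee_pos: [568.5, -227.1, 50.6]
tcp_rot: [-2.225, -2.213, 0.003]
ft_force: [-0.2, -1.0, 0.3]
width: 41.0
finger_force: 30.9
```

send_rows(
  plan="0 0 -0.015 0 0 0; 0 0 -0.01 0 0 0; 0 0 -0.004 0 0 0; 0 0 -0.003 0 0 0; 0 0 0 0 0 0; 0 0 0 0 0 0",
)

```text
t: 23.0
ee_pos: [570.0, -228.3, 20.6]
tcp_rot: [2.228, 2.215, 0.0]
ft_force: [-0.6, -1.2, -0.7]
width: 41.3
finger_force: 30.9
```

Release, lift, and move clear for the final look.

send_rows(
  plan="0 0 -0.001 0 0 0; 0 0 0 0 0 0; 0 0 0 0 0 0; 0 0 0 0 0 0; 0 0 0.03 0 0 0; 0 0 0.05 0 0 0; 0 0 0.05 0 0 0; 0 -0.05 0.03 0 0 0; 0 -0.05 0.03 0 0 0; 0 -0.05 0 0 0 0",
  hand=0.065,
)

```text
t: 24.25
ee_pos: [570.8, -380.2, 212.2]
tcp_rot: [2.224, 2.213, 0.003]
ft_force: [1.0, 0.4, 0.8]
width: 65.0
finger_force: 0.0
```

send_rows(
  plan="0 -0.05 0 0 0 0; 0 -0.05 0 0 0 0; 0 -0.05 0 0 0 0; 0 0 0 0 0 0; 0 0 0 0 0 0; 0 0 0 0 0 0",
)

```text
t: 25.0
ee_pos: [570.6, -526.9, 209.4]
tcp_rot: [-2.226, -2.216, -0.001]
ft_force: [-0.0, 0.5, -0.1]
width: 65.1
finger_force: 0.0
```

Run:
```python
from workcell import vision
import cv2,numpy as np
t=vision.camera("top")["color"];s=vision.camera("scene")["color"]
a=cv2.resize(t[150:290,140:460],None,fx=2.4,fy=2.4)
b=cv2.resize(s[110:440,130:450],(256,264))
o=np.zeros((600,768,3),np.uint8);o[:336]=a[:336,:768];o[336:600,:256]=b
cv2.imwrite("pics/f.png",o[:,:,::-1])
```

```text
(no output)
```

View pics/f.png

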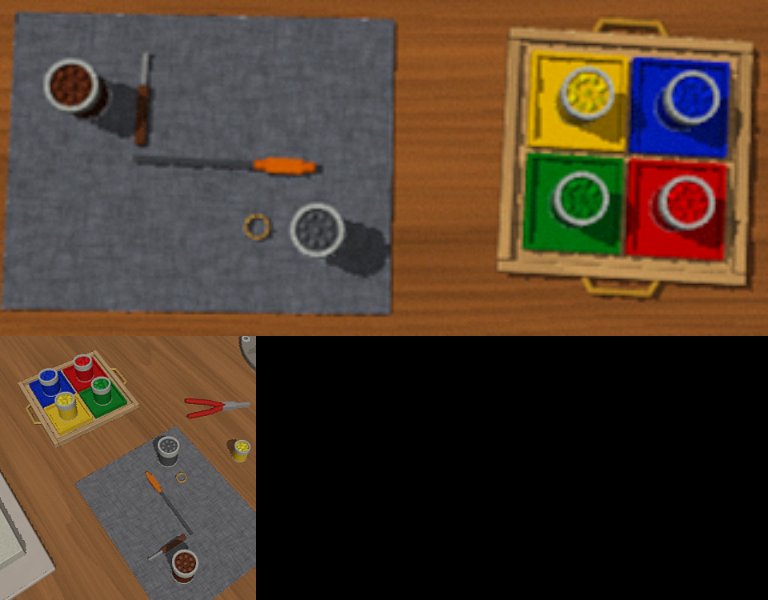

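The final picture shows all four pots upright near the centres of their own trays: yellow (587,95), blue (691,98), green (581,199), red (687,202). Steel (317,230) and copper (73,87) are where they were.

```bash
python3 -c "
from workcell import ticket
print(ticket.hand_in())"
```

```text
the job is handed in; nothing more can be done
None
```

The four stone pots stand upright in the trays of their own colours, the steel and copper pots were left where they stood, and the job was handed in at about 25 s of the 86 s allowed; no verdict was returned.

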